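Seat a watch hand with the wide plunger of the bench press

TASK

The watch movement is waiting under the bench press to have its hand seated: with your fingertips, press the plunger that has the wide flat cap gently all the way down, keep it down for a good second, then let it spring back up and draw the fingers at least a hand's breadth away. Do not touch the other two plungers, do not pull any plunger up, and leave the watch movement and everything else on the bench undisturbed.

Things in the scene. Friction and masses are not known exactly. Their poses are not given: they have to be found in the camera images.
- press: grey bench press, screwed down: base plate 110 x 216 x 15 mm, two upright round posts at its ends and a bridge bar (32 mm wide in x, 216 mm long in y, top at height 99 mm) that carries three upright spring plungers in a row along its own y, 55 mm apart (at y = -55, 0, +55 mm; which is where varies). Origin: centre of the underside on the bench; x across the bar, y along the bar, z up
- wide_top (a point): centre of the top face of the wide brass cap: a flat disc 38 mm across and 8 mm thick on a steel stem 8 mm thick; at rest its top is 121 mm above the bench and it goes straight down with the plunger; the cap's underside is 14 mm above the bar
- slim_top (a point): centre of the top of the slim brass cap: an upright cylinder 13 mm across, 12 mm tall, same stem, top 121 mm above the bench; to be left alone
- ball_top (a point): top point of the ball-shaped brass cap: ball 20 mm across, same stem, top 121 mm above the bench; to be left alone
- plunger_wide (a joint): travel of the wide-capped plunger, m: 0 at rest, grows as it is pressed down, 0.012 at the stop; negative when pulled up. A return spring: about 2.5 N at half travel, 5 N at the stop
- plunger_slim (a joint): travel of the slim-capped plunger, as above; leave at 0
- plunger_ball (a joint): travel of the ball-capped plunger, as above; leave at 0
- movement: watch movement in its round black holder, 42 mm across, 29 mm tall, loose on the press's base plate straight under the wide-capped plunger; the plunger's tip stays just clear of it. Origin: centre of the underside
- pot: small open brass cup, 38 mm across, 24 mm tall, loose on the bench on the robot's side of the press. Origin: centre of the underside
- bezel: brass ring, 48 mm across, 12 mm tall, loose on the bench on the robot's side of the press. Origin: centre of the underside
- jar: clear jar with white lid, 44 mm across, 42 mm tall, loose beside the press's +y end. Origin: centre of the underside
- pegwood_box: small wooden box 45 x 75 x 22 mm, loose beside the press's -y end. Origin: centre of the underside
- oil: amber bottle 26 mm across, 50 mm tall, loose behind the press. Origin: centre of the underside
- hammer: small hammer 200 mm long lying loose on the robot's left. Origin: on its underside; handle to its own -x
- driver: screwdriver 130 mm long lying loose on the robot's right. Origin: on its underside; handle to its own -x
Not all that is in view belongs to the job. What is meant by the pegwood_box is not green, and is the larger of those in its own colour. Of the things shaped like the driver, the dark steel one is meant.

How it is judged:
On the way, in this order (a step that is already met when the one before it is completed fails the run):
1. the wide-capped plunger is held down by the fingertips, at least 9.5 mm of its 12 mm, for 0.8 s (value of joint plunger_wide above 0.0095 m and contact force between the fingers and plunger_wide above 0.5 N), for 0.8 s.
2. the wide-capped plunger has sprung back up and is touched no more (value of joint plunger_wide below 0.002 m and contact force between anything else and plunger_wide below 0.1 N), for 0.2 s.
At the end, for the whole second after the job is handed in: All three plungers are up (within 2 mm of rest), the tool's TCP is more than 80 mm from the wide cap, the movement is still under the wide plunger (within 8 mm of its axis), and it and every other loose thing is at rest within 10 mm of where it began (value of joint plunger_wide between -0.002 and 0.002 m and value of joint plunger_slim between -0.002 and 0.002 m and value of joint plunger_ball between -0.002 and 0.002 m and distance between the grasp point and wide_top above 0.08 m and horizontal distance between movement and wide_top below 0.008 m and distance of each of movement, pot, bezel, jar, pegwood_box, oil, hammer, driver from where it was at the start of the episode below 0.01 m and linear speed of each of movement, pot, bezel, jar, pegwood_box, oil, hammer, driver below 0.02 m/s); the robot touches nothing.
It fails at once if the slim-capped or ball-capped plunger is touched (contact force between any of the fingers, the arm and plunger_slim above 0.3 N or contact force between any of the fingers, the arm and plunger_ball above 0.3 N or value of joint any of plunger_slim, plunger_ball above 0.002 m).
It fails at once if a plunger is pulled up more than 3 mm (value of joint any of plunger_wide, plunger_slim, plunger_ball below -0.003 m).
It fails at once if the wide-capped plunger is pressed with more than 35 N (gently) (contact force between anything else and plunger_wide above 35 N).
It fails at once if the watch movement or another loose thing is moved more than 10 mm or lifted (distance of any of movement, pot, bezel, jar, pegwood_box, oil, hammer, driver from where it was at the start of the episode above 0.01 m).
It also fails if it takes over 40 s, if anything falls off the work surface, if the arm or the gripper's body presses on something with over 40 N, if the wrist force passes 120 N, or if a joint passes its speed limit or range.

ROBOT

A 6-joint arm with a two-finger parallel gripper is mounted at the origin on the work surface. World frame = base frame: x ahead of the robot, y to its left, z up, the work surface at z = 0. Lengths are in m, angles in rad, forces in N, time in s.
With the tool pointing down it reaches from about 0.4 to 0.825 m from the base axis. Payload 7 kg.
Tool frame: the origin (TCP) lies between the finger pads, 19 mm behind the fingertips; this is the grasp point; z points along the fingers, y is the line along which they close (so a half turn about z gives the same grasp; the last joint's range is limited). The gripper opens to 88 mm and grips with 3 to 60 N. Pads are 19 mm wide; open, the fingers measure 130 mm over their backs; the gripper's body (78 mm by 193 mm) begins 47 mm behind the grasp point.
Start: joints at [-0.931, 0.359, 0.012, 0, -1.224, -0.288], TCP at [0.233, -0.634, 0.245] pointing down, gripper open.
Joint ranges: [-3.07, 3.07], [-1.43, 2.12], [-1.02, 1.25], [-3.03, 1.67], [-3.05, -0], [-3.03, 3.03]. Speed limits (rad/s): [2.39, 2.39, 3.01, 3.14, 3.14, 3.14].

INTERFACE

Orientations are given as a unit quaternion [w, x, y, z].
In Python, from cell import manip gives the robot as it stands. The module is installed in compiled form; this text tells all that it offers.
- The arm moves only by the tool carry_out, never from a script. Its argument "moves" is a list of rows, each a list of 3 entries, a list of its own where there are three numbers: the shift along the tool's x, y, z in units of 0.5 m (1.0 is 0.5 m), then the turn about the tool's z in units of pi/2 rad (1.0 is pi/2 rad), then the finger opening in mm, from 0 to 87.6. In form: [[[x, y, z], yaw, claw], ...]. A call has 1 to 20 rows; each row is the pose to reach, as a shift and turn from the pose commanded when the call began, along the tool's axes at that moment; what a row does not reach only later rows make up. A row lasts 1/12 s, in which the tool goes at most 41.7 mm and 7.16 degrees, less where a joint would pass 70% of its speed; a pose out of reach is approached as far as the arm can. A call with a number of a shift or a turn outside -1 to 1 is refused whole. A call with a gripper value outside its range is refused whole. The fingers move at their own pace and stop on an object; the grip force is fixed at half the most. Time passes only in rows, so rows that repeat a pose let the fingers close. It gives the time, the measured TCP pose, the force, the opening and the grip force at its end, in the units of the state.
- manip.observe(): the state, without advancing time (a new reading comes with each control period).
- manip.get_image(name): name is "side" or "top"; returns a dict with "img" (384x512x3 uint8, red, green, blue), "intrinsics" (3x3 intrinsics, pixels), "cam_to_world" (4x4, takes a point from camera to world coordinates). Camera axes: x right, y down, z forward; pixel columns grow to the right and rows downward; lengths in m; the calibration is good to about 2 mm. A picture is of the moment at which its call begins. There is no depth.
- manip.finish_job(): hands the job in; it is judged then, once.
Trained networks look in the newest picture that a camera, given by its name, has taken for a name from the list of things; names that differ only in an ending like _2 or _b are one class to them, and where a whole thing is asked for, a point or a joint stands for the part that bears it (a point fixed in the world has none). Each returns a list of dicts, best first, with "p" (0 to 1); they miss things now and then, are a little off and sometimes report something else, mostly with a low value. They report only what shows in the picture. A call takes as long as a camera call. They do not tell look-alikes from the thing itself.
- manip.recognise(camera, thing): "box" ([left, top, right, bottom] in pixels, round what is visible of it).
- manip.silhouettes(camera, thing): "region" (384x512 bool, what is visible of it) and "box" ([left, top, right, bottom] in pixels, round what is visible of it).
- manip.landmark_of(camera, thing): "xy" ([column, row] in pixels: a listed point, or the origin of a listed thing).
The state is a dict: "time_s": time; "joint_pos": joint angles; "qvel": joint speeds; "effort": joint torques, N m; "tcp_pos": TCP position; "tool_rot": TCP orientation; "ft_force": force on the tool from outside, world axes, zero at the start; "ft_torque": the same for the moment, N m; "finger_gap": finger opening in m; "gripper_force": force on a finger pad.
Only numpy, scipy, OpenCV 4.12 (cv2) and the standard library are available. Lean on these libraries where they do the work, as an engineer would, in place of code of your own. Each camera call takes 0.05 s, during which the arm holds its last target. There are 200 camera calls.

## Working session

There is one attempt and no reset: what is moved stays moved. The work goes in short steps, Python scripts to look and compute and a tool call to move; the robot and the scene stay as the last step left them, time stands still between calls to the robot, and variables do not carry over. Pictures are saved under pics/ and viewed, at most 10 in all, crops included, and the job is handed in when it is done.

Besides the shell and the picture viewer there is one more tool, called after "Call:" by a JSON object that holds its "fn" and its "kwargs". carry_out: Moves the arm, as the interface text tells. Its arguments: {"type":"object","properties":{"moves":{"type":"array"}},"required":["moves"]}

```bash
mkdir -p pics
cat > h.py <<'E'
import numpy as np, cv2
from cell import manip
def ray(im,xy):
    K=np.array(im["intrinsics"]);T=np.array(im["cam_to_world"])
    d=T[:3,:3]@np.linalg.solve(K,[xy[0],xy[1],1.]);return T[:3,3],d/np.linalg.norm(d)
def atz(im,xy,z):
    o,d=ray(im,xy);return o+d*(z-o[2])/d[2]
def tri(rs):
    A=sum(np.eye(3)-np.outer(d,d) for o,d in rs);b=sum((np.eye(3)-np.outer(d,d))@o for o,d in rs)
    return np.linalg.solve(A,b)
E
python3 - <<'E'
from h import *
s=manip.observe();print(s["tcp_pos"],s["tool_rot"],s["ft_force"],s["finger_gap"])
ims={c:manip.get_image(c) for c in("top","side")}
for c in ims:
    cv2.imwrite(f"pics/{c}0.png",ims[c]["img"][:,:,::-1]); print(c,np.round(ims[c]["cam_to_world"],3).tolist())
for t in("wide_top","slim_top","ball_top"):
    L={c:manip.landmark_of(c,t) for c in ims}
    for c in L: print(t,c,[(np.round(l["xy"],1).tolist(),round(l["p"],2),np.round(atz(ims[c],l["xy"],.121),3).tolist()) for l in L[c][:3]])
    if all(L.values()): print("tri",tri([ray(ims[c],L[c][0]["xy"]) for c in L]).round(4))
for t in("press","movement"):
    L={c:manip.landmark_of(c,t) for c in ims}
    for c in L: print(t,c,[(np.round(l["xy"],1).tolist(),round(l["p"],2),np.round(atz(ims[c],l["xy"],0 if t=="press" else .015),3).tolist()) for l in L[c][:3]])
E
```

```text
[ 0.23241937 -0.63322398  0.24444919] [-2.05658746e-04 -1.74934941e-01  9.84579648e-01  8.00684114e-04] [-0.30720311 -0.24051463  0.25562116] 0.08779322356683614
top [[-0.002, -0.989, 0.146, 0.301], [-1.0, 0.004, 0.016, -0.056], [-0.017, -0.146, -0.989, 1.649], [0.0, 0.0, 0.0, 1.0]]
side [[-0.859, -0.38, 0.344, 0.111], [-0.512, 0.618, -0.596, 0.681], [0.014, -0.688, -0.725, 0.976], [0.0, 0.0, 0.0, 1.0]]
wide_top top [([264.8, 181.2], 0.5, [0.577, -0.072, 0.121])]
wide_top side [([248.3, 177.0], 0.53, [0.563, -0.069, 0.121])]
tri [ 0.5724 -0.0741  0.1139]
slim_top top [([266.0, 179.5], 0.61, [0.583, -0.076, 0.121])]
slim_top side [([234.0, 183.2], 0.43, [0.587, -0.021, 0.121])]
tri [ 0.6056 -0.0717  0.0642]
ball_top top [([282.3, 181.5], 0.56, [0.575, -0.136, 0.121])]
ball_top side [([254.1, 165.8], 0.5, [0.574, -0.125, 0.121])]
tri [ 0.5787 -0.1357  0.1098]
press top [([262.8, 186.6], 0.98, [0.577, -0.065, 0.0])]
press side [([243.8, 200.4], 0.69, [0.58, -0.068, 0.0])]
movement top [([264.4, 187.3], 0.44, [0.572, -0.071, 0.015]), ([373.2, 223.1], 0.35, [0.431, -0.487, 0.015])]
movement side [([246.5, 196.9], 0.62, [0.573, -0.075, 0.015])]
```

Run:
```python
import cv2
a=cv2.imread("pics/top0.png")[130:240,200:330];b=cv2.imread("pics/side0.png")[120:260,160:330]
cv2.imwrite("pics/topc.png",cv2.resize(a,None,fx=6,fy=5.4545,interpolation=2) if 0 else cv2.resize(a,None,fx=5,fy=5,interpolation=2))
cv2.imwrite("pics/sidec.png",cv2.resize(b,None,fx=4,fy=4,interpolation=2))
```

```text
(no output)
```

View pics/topc.png

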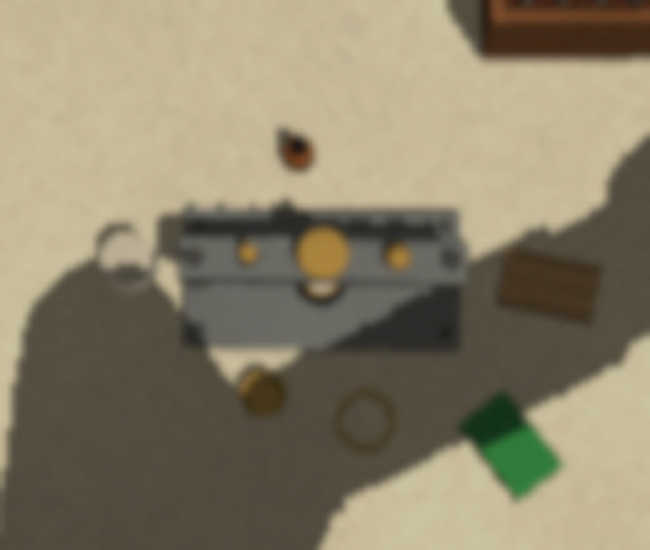

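View pics/sidec.png

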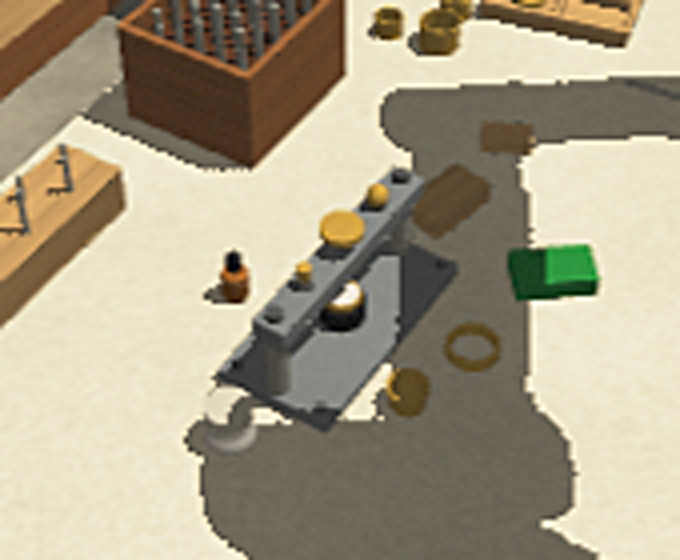

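View pics/side0.png

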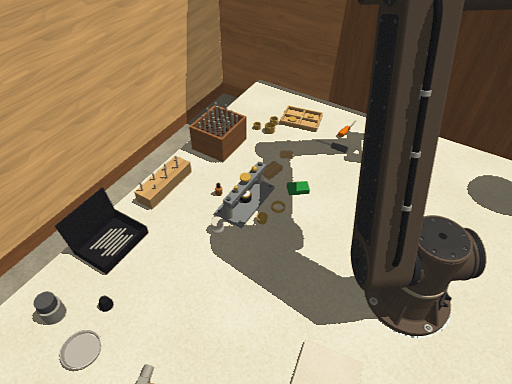

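View pics/top0.png

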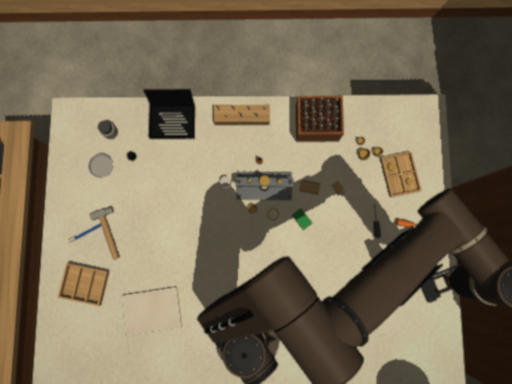

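The top crop shows three brass caps in a row on the bar. The slim one is at about (249.6,180.6), the wide flat disc at (264.4,180.8) and the ball at (280,181.4). In the side view they are slim (235.8,187.5), wide (245,177) and ball (254,168).

The wide one is meant: it is the 38 mm disc in the middle, with the black movement holder below it. The networks' slim and ball points partly mix up the caps, so I'll measure from colour centroids.

Run:
```python
from h import *
from scipy.spatial.transform import Rotation as R
P={"top":{"slim":(249.6,180.6),"wide":(264.4,180.8),"ball":(280,181.4)},"side":{"slim":(235.8,187.5),"wide":(245.2,177.2),"ball":(254.2,168.2)}}
ims={c:manip.get_image(c) for c in P};X={c:{} for c in P}
for c in P:
    h=cv2.cvtColor(ims[c]["img"],cv2.COLOR_RGB2HSV)
    m=cv2.inRange(h,(12,130,110),(28,255,255));n,l,st,ce=cv2.connectedComponentsWithStats(m)
    for k,p in P[c].items():
        i=1+np.argmin(np.linalg.norm(ce[1:]-p,axis=1));X[c][k]=ce[i];print(c,k,ce[i].round(1),st[i])
for k in P["top"]:
    print(k,"tri",tri([ray(ims[c],X[c][k]) for c in P]).round(4),[atz(ims[c],X[c][k],.119 if k=="wide" else .113).round(4).tolist() for c in P])
s=manip.observe();q=s["tool_rot"];r=R.from_quat([q[1],q[2],q[3],q[0]])
w=tri([ray(ims[c],X[c]["wide"]) for c in P])
M=r.as_matrix();print(M.round(3).tolist())
for z in(.245,.16): print((M.T@(np.array([w[0],w[1],z])-s["tcp_pos"])/.5).round(4))
```

```text
top slim [248.9 180.1] [248 179   3   3   8]
top wide [264.1 180.2] [259 176  10  10  76]
top ball [279.2 180.7] [278 179   4   4  12]
side slim [235.6 186.7] [234 186   4   3   9]
side wide [245.  176.6] [240 173  11   9  78]
side ball [254.2 167.8] [252 166   5   5  19]
slim tri [ 0.5796 -0.0145  0.1158] [[0.5823, -0.0136, 0.113], [0.5788, -0.0174, 0.113]]
wide tri [ 0.5789 -0.0702  0.1145] [[0.5805, -0.0693, 0.119], [0.5739, -0.0669, 0.119]]
ball tri [ 0.5777 -0.1262  0.1098] [[0.5797, -0.125, 0.113], [0.5733, -0.1238, 0.113]]
[[-0.939, -0.345, 0.0], [-0.345, 0.939, -0.0], [-0.0, -0.0, -1.0]]
[-1.0386e+00  8.1910e-01  8.0000e-04]
[-1.0385  0.8191  0.1708]
```

Call:
{"fn": "carry_out", "kwargs": {"moves": [[[-0.02,0.016,0],0,0],[[-0.06,0.047,0],0,0],[[-0.12,0.095,0],0,0],[[-0.18,0.142,0],0,0],[[-0.24,0.189,0],0,0],[[-0.3,0.237,0],0,0],[[-0.36,0.284,0],0,0],[[-0.42,0.331,0],0,0],[[-0.48,0.379,0],0,0],[[-0.54,0.426,0],0,0],[[-0.6,0.473,0],0,0],[[-0.66,0.52,0],0,0],[[-0.72,0.568,0],0,0],[[-0.78,0.615,0],0,0],[[-0.84,0.663,0],0,0],[[-0.89,0.702,0],0,0],[[-0.94,0.741,0],0,0],[[-0.97,0.765,0],0,0],[[-0.99,0.781,0],0,0],[[-1.0,0.789,0],0,0]]}}

```text
time_s: 2.37
tcp_pos: [0.5665, -0.0894, 0.2453]
tool_rot: [-0.0, -0.176, 0.984, 0.0]
ft_force: [0.1, -0.7, 0.1]
finger_gap: 0.0004
gripper_force: 0.0
```

Call:
{"fn": "carry_out", "kwargs": {"moves": [[[-0.018,0.014,0],0,0],[[-0.035,0.028,0],0,0],[[-0.035,0.028,0.03],0,0],[[-0.035,0.028,0.07],0,0],[[-0.035,0.028,0.11],0,0],[[-0.035,0.028,0.14],0,0],[[-0.035,0.028,0.155],0,0],[[-0.035,0.028,0.16],0,0],[[-0.035,0.028,0.16],0,0]]}}

```text
time_s: 3.12
tcp_pos: [0.5776, -0.0721, 0.1653]
tool_rot: [-0.0, -0.175, 0.985, -0.0]
ft_force: [0.1, -1.0, 1.6]
finger_gap: 0.0008
gripper_force: 0.0
```

Run:
```python
from h import *
s=manip.observe();print(s["tcp_pos"],s["ft_force"])
o=[]
for c,(x,y) in {"top":(225,140),"side":(205,130)}.items():
    i=manip.get_image(c)["img"][y:y+80,x:x+80,::-1];o.append(cv2.resize(i,(400,400),interpolation=2))
cv2.imwrite("pics/near.png",np.hstack(o))
```

```text
[ 0.57760688 -0.07213446  0.16526673] [ 0.1490546  -1.00307648  1.56416946]
```

View pics/near.png

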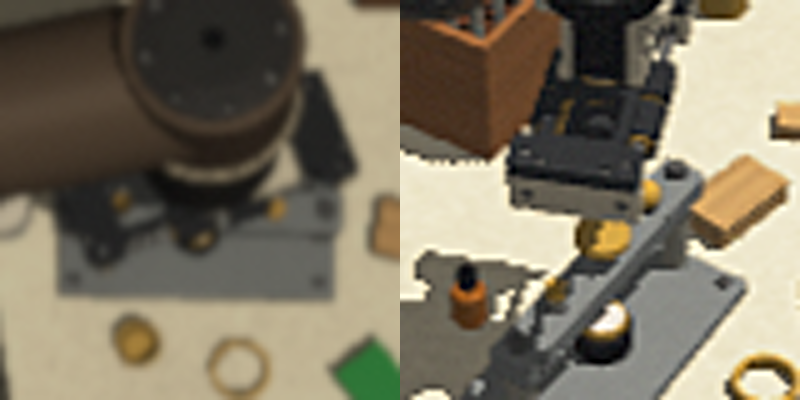

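The side half shows the gripper as a dark block with its lower edge at about crop (510–645, 215), above the wide cap at (603,237). I'll project the expected tip to check which part that is.

Run:
```python
from h import *
s=manip.observe();t=np.array(s["tcp_pos"])
im=manip.get_image("side");K=np.array(im["intrinsics"]);T=np.linalg.inv(im["cam_to_world"])
u=np.array([-.345,.939,0]);v=np.array([-.939,-.345,0]);S=8;x0,y0=205,110
i=cv2.resize(im["img"][y0:y0+72,x0:x0+80,::-1],None,fx=S,fy=S,interpolation=2)
def pr(p):
    c=T[:3,:3]@p+T[:3,3];q=K@c/c[2];return (int((q[0]+.5-x0)*S),int((q[1]+.5-y0)*S))
def box(a,b,z,col):
    p=[pr(t+u*j*a+v*k*b+[0,0,z]) for j,k in((1,1),(1,-1),(-1,-1),(-1,1))];cv2.polylines(i,[np.array(p)],True,col,1)
box(.021,.0095,-.019,(0,0,255));box(.0965,.039,.047,(255,0,0))
cv2.circle(i,pr(np.array([.578,-.07,.121])),4,(0,255,0),1)
cv2.imwrite("pics/proj.png",i)
```

```text
(no output)
```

View pics/proj.png

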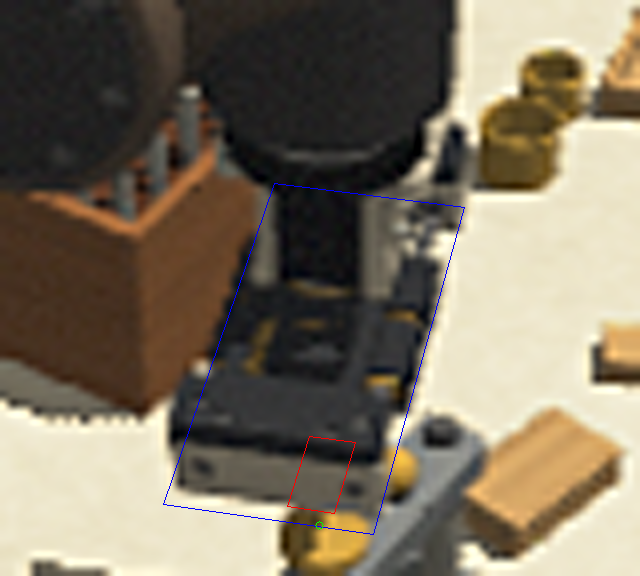

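The grey block is the gripper body, and it fits the predicted outline. The fingertips, hidden behind it, are over the wide cap. I'll go down slowly and watch the force.

Call:
{"fn": "carry_out", "kwargs": {"moves": [[[0,0,0.01],0,0],[[0,0,0.02],0,0],[[0,0,0.03],0,0],[[0,0,0.036],0,0],[[0,0,0.04],0,0],[[0,0,0.04],0,0],[[0,0,0.04],0,0]]}}

```text
time_s: 3.85
tcp_pos: [0.5776, -0.0719, 0.1452]
tool_rot: [-0.0, -0.175, 0.985, -0.0]
ft_force: [0.0, -0.1, 0.4]
finger_gap: 0.0004
gripper_force: 0.0
```

Call:
{"fn": "carry_out", "kwargs": {"moves": [[[0,0,0.003],0,0],[[0,0,0.006],0,0],[[0,0,0.009],0,0],[[0,0,0.012],0,0],[[0,0,0.015],0,0],[[0,0,0.018],0,0],[[0,0,0.02],0,0],[[0,0,0.02],0,0]]}}

```text
time_s: 4.52
tcp_pos: [0.5776, -0.0718, 0.1353]
tool_rot: [0.0, -0.175, 0.985, -0.0]
ft_force: [0.1, 0.5, 2.4]
finger_gap: 0.0006
gripper_force: 1.0
```

Call:
{"fn": "carry_out", "kwargs": {"moves": [[[0,0,0.002],0,0],[[0,0,0.004],0,0],[[0,0,0.006],0,0],[[0,0,0.008],0,0],[[0,0,0.01],0,0],[[0,0,0.011],0,0],[[0,0,0.012],0,0],[[0,0,0.012],0,0]]}}

```text
time_s: 5.18
tcp_pos: [0.5777, -0.0718, 0.1294]
tool_rot: [0.0, -0.175, 0.985, -0.0]
ft_force: [-1.3, 0.8, 5.2]
finger_gap: 0.0007
gripper_force: 2.2
```

Call:
{"fn": "carry_out", "kwargs": {"moves": [[[0,0,0.001],0,0],[[0,0,0.0015],0,0],[[0,0,0.002],0,0],[[0,0,0.002],0,0],[[0,0,0.002],0,0]]}}

```text
time_s: 5.6
tcp_pos: [0.5777, -0.0718, 0.1284]
tool_rot: [0.0, -0.175, 0.985, -0.0]
ft_force: [-1.3, 0.1, 4.3]
finger_gap: 0.0001
gripper_force: 2.5
```

Call:
{"fn": "carry_out", "kwargs": {"moves": [[[0,0,0.0005],0,0],[[0,0,0.001],0,0],[[0,0,0.001],0,0],[[0,0,0.001],0,0]]}}

```text
time_s: 5.93
tcp_pos: [0.5777, -0.0718, 0.1281]
tool_rot: [0.0, -0.175, 0.985, -0.0]
ft_force: [-1.4, 0.6, 6.3]
finger_gap: 0.0003
gripper_force: 3.2
```

Call:
{"fn": "carry_out", "kwargs": {"moves": [[[0,0,0.0005],0,0],[[0,0,0.0005],0,0],[[0,0,0.0005],0,0],[[0,0,0.0005],0,0],[[0,0,0.0005],0,0],[[0,0,0.0005],0,0],[[0,0,0.0005],0,0],[[0,0,0.0005],0,0],[[0,0,0.0005],0,0],[[0,0,0.0005],0,0],[[0,0,0.0005],0,0],[[0,0,0.0005],0,0],[[0,0,0.0005],0,0],[[0,0,0.0005],0,0],[[0,0,0.0005],0,0],[[0,0,0.0005],0,0],[[0,0,0.0005],0,0],[[0,0,0.0005],0,0]]}}

```text
time_s: 7.43
tcp_pos: [0.5777, -0.0718, 0.1281]
tool_rot: [0.0, -0.175, 0.985, -0.0]
ft_force: [-2.1, 1.8, 8.5]
finger_gap: 0.0003
gripper_force: 4.1
```

Call:
{"fn": "carry_out", "kwargs": {"moves": [[[0,0,-0.004],0,0],[[0,0,-0.01],0,0],[[0,0,-0.016],0,0],[[0,0,-0.022],0,0],[[0,0,-0.03],0,0],[[0,0,-0.04],0,0],[[0,0,-0.06],0,0],[[0,0,-0.1],0,0],[[0,0,-0.14],0,0],[[0,0,-0.18],0,0],[[0,0,-0.22],0,0],[[0,0,-0.25],0,0],[[0,0,-0.28],0,0],[[0,0,-0.29],0,0],[[0,0,-0.3],0,0],[[0,0,-0.3],0,0],[[0,0,-0.3],0,0],[[0,0,-0.3],0,0]]}}

```text
time_s: 8.93
tcp_pos: [0.5771, -0.0719, 0.2766]
tool_rot: [-0.001, -0.175, 0.985, 0.0]
ft_force: [-0.6, -0.2, -0.3]
finger_gap: 0.0004
gripper_force: 0.0
```

Run:
```python
from h import *
a=cv2.imread("pics/side0.png")[120:260,160:330]
b=manip.get_image("side")["img"][120:260,160:330,::-1]
cv2.imwrite("pics/after.png",cv2.resize(np.hstack([a,b]),None,fx=2.3,fy=2.3,interpolation=2))
```

```text
(no output)
```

View pics/after.png

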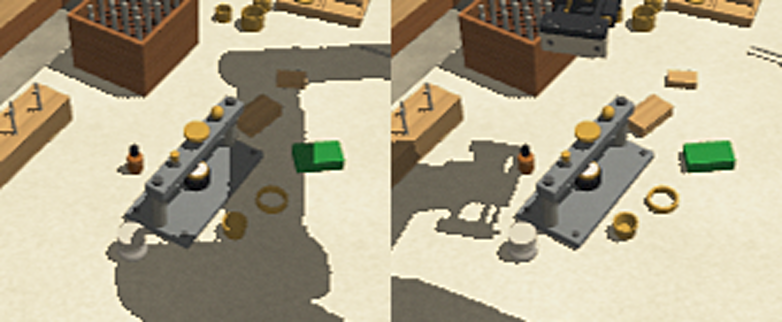

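The after view on the right matches the before view. The wide cap at (587,131) is back up, and the movement and loose things are where they were.

```bash
python3 -c "
from cell import manip
print(manip.finish_job())"
```

```text
the job is handed in; nothing more can be done
None
```

I pressed the wide-capped plunger down to its stop with about 8 N, held it there for about 1.5 s and let it spring back up. The fingers are now about 155 mm above the cap, the after picture shows nothing else moved, and the job is handed in; no verdict came back.

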